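Start the microscope lamp: mains rocker, start button, shutter paddle

TASK

Start up the microscope's lamp with the closed fingers: first press the raised half of the mains rocker right down, then push the round start button fully in and keep it in for a good second before letting it out, and last press the wide shutter paddle down flat; finish clear of everything. Only touch the control modules, do not lift them or shove them out of place; leave the small square standby key alone and do not disturb the plate, bottle and tip box around the rack.

Things in the scene. Friction and masses are not known exactly. Their poses are not given: they have to be found in the camera images.
- rack: Fixed low aluminium tray 130 deep (x) x 360 wide (y) mm, plate 6 mm thick, with 14 mm high lips along the near and far edges, that carries the four control modules. Origin: centre of its underside; +x points away from the robot (yaw within 0.4 rad).
- mains_module: Loose white box 90 deep (x) x 68 wide (y) x 50 high mm, 0.8 kg, one of four in a row (84 mm pitch, any order, up to 8 mm fore or aft) on the rack's plate. Origin: centre of its underside; +x away from the robot, z up, yaw as the rack. Carries the mains switch: a dull grey rocker 36 wide x 56 mm long (along x), between two low black side strips 7 mm high.
- start_module: Loose white box 90 deep (x) x 68 wide (y) x 50 high mm, 0.8 kg, one of four in a row (84 mm pitch, any order, up to 8 mm fore or aft) on the rack's plate. Origin: centre of its underside; +x away from the robot, z up, yaw as the rack. Carries the lamp start button: a round dull grey cap 38 mm across in a flat round black collar 5 mm high.
- shutter_module: Loose white box 90 deep (x) x 68 wide (y) x 50 high mm, 0.8 kg, one of four in a row (84 mm pitch, any order, up to 8 mm fore or aft) on the rack's plate. Origin: centre of its underside; +x away from the robot, z up, yaw as the rack. Carries the shutter paddle: a wide dull grey flat flap 54 wide x 52 mm deep, hinged along its far edge between two small lugs, near edge standing up at the start.
- standby_module: Loose white box 90 deep (x) x 68 wide (y) x 50 high mm, 0.8 kg, one of four in a row (84 mm pitch, any order, up to 8 mm fore or aft) on the rack's plate. Origin: centre of its underside; +x away from the robot, z up, yaw as the rack. Carries the standby key, not part of this job: a small square dull grey key 22 x 22 mm in a square black frame.
- rocker (a joint): Mains rocker angle, rad: about 0 = off (near half down, far half raised), 0.40 = fully on (far half down). It turns about a level axis across its middle (along the module's y, 60 mm above the module's underside) and stays where it is left. Friction: about 2.5 N pressed at its far point.
- rocker_far (a point): Point on top of the rocker's far (+x) half, 20 mm from its pivot, where it is pressed; moves with the rocker: when off, about 69 to 70 mm above the module's underside; sinks about 8 mm to fully on.
- start (a joint): How far the round start button is pushed in, m: 0 = out, 0.006 = fully in. Sprung: about 1.5 N to begin, 5 N fully in; it comes back out when released.
- start_top (a point): Centre of the start button's top face, 72 mm above the module's underside when out; moves with the button.
- shutter (a joint): Shutter paddle angle, rad: about 0 = near edge raised some 14 mm (shutter closed), 0.28 = pressed down flat (shutter open). It stays where it is left. Friction: about 1.8 N pressed at its point.
- shutter_lip (a point): Point on top of the paddle, 40 mm from its hinge and 12 mm in from its raised near edge, where it is pressed; moves with the paddle: about 67 to 70 mm above the module's underside at the start, sinks about 11 mm to flat.
- standby (a joint): How far the square standby key is pushed in, m: 0 = out, 0.005 = in. Sprung, about 3.5 N. Not to be pressed.
- standby_top (a point): Centre of the standby key's top face, 66 mm above the module's underside.
- well_plate: Bystander: loose six-well culture plate, 85 x 127 x 20 mm, lying between the rack and the robot. Origin: centre of its underside.
- medium_bottle: Bystander: loose amber bottle, 60 mm across, 115 mm high, standing beyond the left (+y) end of the rack. Origin: centre of its underside.
- tip_box: Bystander: loose pipette-tip box, 80 x 120 x 54 mm, beyond the rack. Origin: centre of its underside.
There are look-alikes about, which are no part of the job. Leave any yellow look-alike of the mains_module alone.

How it is judged (in metres and radians):
On the way, in this order (a step that is already met when the one before it is completed fails the run):
1. the mains rocker is pressed over to on (value of joint rocker above 0.34 rad), for 0.1 s.
2. the round start button is held in for a second (value of joint rocker above 0.34 rad and value of joint start above 0.004 m), for 0.9 s.
3. the shutter paddle is pressed flat, with the start button let out (value of joint rocker above 0.34 rad and value of joint shutter above 0.24 rad and value of joint start below 0.002 m), for 0.1 s.
At the end, for the whole second after the job is handed in: The rocker is on (over 0.34 rad), the paddle is flat (over 0.24 rad), the start button and the standby key are out (within 2 mm), all four modules stand upright and at rest within 20 mm of where they began, and plate, bottle and tip box are within 20 mm of where they began (all of step 3 and value of joint standby below 0.002 m and distance of each of mains_module, start_module, shutter_module, standby_module, well_plate, medium_bottle, tip_box from where it was at the start of the episode below 0.02 m and linear speed of each of mains_module, start_module, shutter_module, standby_module below 0.02 m/s and angle between each of mains_module, start_module, shutter_module, standby_module's own z axis and vertical below 0.1 rad); the robot touches nothing.
It fails at once if the start button is pressed (3 mm) while the mains is off (value of joint start above 0.003 m and value of joint rocker below 0.3 rad).
It fails at once if the shutter paddle is pressed down (0.2 rad) while the mains is off or the start button is in (value of joint shutter above 0.2 rad and (value of joint rocker below 0.3 rad or value of joint start above 0.003 m)).
It fails at once if the standby key is pressed (3 mm) (value of joint standby above 0.003 m).
It fails at once if a control module is lifted (12 mm) or pushed more than 20 mm out of place (height (world z) of any of mains_module, start_module, shutter_module, standby_module above 0.018 m or distance of any of mains_module, start_module, shutter_module, standby_module from where it was at the start of the episode above 0.02 m).
It fails at once if the plate, bottle or tip box is moved more than 20 mm or tipped (distance of any of well_plate, medium_bottle, tip_box from where it was at the start of the episode above 0.02 m or angle between any of well_plate, medium_bottle, tip_box's own z axis and vertical above 0.3 rad).
It also fails if it takes over 42 s, if anything falls off the work surface, if the arm or the gripper's body presses on something with over 40 N, if the wrist force passes 120 N, or if a joint passes its speed limit or range.

ROBOT

A 7-joint arm with a two-finger parallel gripper is mounted at the origin on the work surface. World frame = base frame: x ahead of the robot, y to its left, z up, the work surface at z = 0. Lengths are in mm, angles in rad, forces in N, time in s.
With the tool pointing down it reaches from about 425 to 875 mm from the base axis. Payload 4.7 kg.
Tool frame: the origin (TCP) lies at the very end of the fingers, on their centre line; the grasp point (between the pads) lies 19 mm behind it; z points along the fingers, y is the line along which they close (so a half turn about z gives the same grasp; the last joint's range is limited). The gripper opens to 87 mm and grips with 3 to 60 N. Pads are 19 mm wide; open, the fingers measure 117 mm over their backs; the gripper's body (75 mm by 190 mm) begins 51 mm behind the grasp point.
Start: joints at [-1.167, 0.321, -0.07, 1.45, 0.023, 1.371, -0.057], TCP at [247.031, 601.25, 222.587] pointing down, gripper open.
Joint ranges: [-2.86, 2.86], [-0.3, 2.09], [-1.38, 1.24], [0.06, 2.45], [-1.56, 4.7], [0.09, 2.05], [-2.69, 2.69]. Speed limits (rad/s): [2.57, 2.57, 3.14, 3.14, 3.14, 3.14, 3.14].

INTERFACE

Orientations are given as a rotation vector (axis times angle).
In Python, from bench import observe, optics, r gives the robot as it stands. The module is installed in compiled form; this text tells all that it offers.
- The arm moves only by the tool arm_command, never from a script. Its argument "series" is a list of rows, each an object of numbers: "dx", "dy", "dz": the shift along the tool's x, y, z scaled (see below); "rx", "ry", "rz": the turn, a rotation vector about the tool's x, y, z scaled (see below). A call has 1 to 12 rows; each row shifts and turns the commanded pose from where the row before left it, along the tool's axes as they then stand; what a row does not reach is not made up. The controller multiplies each number of a shift by 200 mm and each number of a turn by pi rad. A row lasts 1/12 s, in which the tool goes at most 41.7 mm and 7.16 degrees, less where a joint would pass 70% of its speed; a pose out of reach is approached as far as the arm can. A call with a number of a shift or a turn outside -1 to 1 is refused whole. A call with a gripper value outside its range is refused whole. "gripper" is the closure, from -1 (fully open) to 1 (shut), set as the call begins (left out, the last holds). The fingers move at their own pace and stop on an object; "newtons" is the grip in N (left out, the last holds). Time passes only in rows, so rows that do not move let the fingers close. It gives the time, the measured TCP pose, the force, the opening and the grip force at its end, in the units of the state.
- observe(): the state, without advancing time (a new reading comes with each control period).
- optics.read_camera(name): name is "scene" or "top"; returns (picture, depth): 400x640x3 uint8, red, green, blue; 400x640 float32, mm along the optical axis (not along the pixel's ray), 0 where there is no reading.
- optics.camera_params(name): a dict with "camera_matrix" (3x3 intrinsics, pixels), "cam_to_world" (4x4, takes a point from camera to world coordinates). Camera axes: x right, y down, z forward; pixel columns grow to the right and rows downward; lengths in mm; the calibration is good to about 2 mm. A picture is of the moment at which its call begins. camera_params takes no time and is no camera call.
- r.job_done(): hands the job in; it is judged then, once.
The state is a dict: "time_s": time; "joint_positions": joint angles; "qd": joint speeds; "joint_torque": joint torques, N m; "position": TCP position; "tcp_rot": TCP orientation; "force": force on the tool from outside, world axes, zero at the start; "moment": the same for the moment, N m; "grip_width": opening from 0.0 (shut) to 1.0 (fully open); "gripper_force": force on a finger pad.
Only numpy, scipy, OpenCV 4.12 (cv2) and the standard library are available. Lean on these libraries where they do the work, as an engineer would, in place of code of your own. Each camera call takes 0.05 s, during which the arm holds its last target. There are 200 camera calls.

## Working session

There is one attempt and no reset: what is moved stays moved. The work goes in short steps, Python scripts to look and compute and a tool call to move; the robot and the scene stay as the last step left them, time stands still between calls to the robot, and variables do not carry over. Pictures are saved under pics/ and viewed, at most 10 in all, crops included, and the job is handed in when it is done.

Besides the shell and the picture viewer there is one more tool, called after "Request:" by a JSON object that holds its "name" and its "arguments". arm_command: Moves the arm, as the interface text tells. Shifts and turns lie within -1 to 1; 1 stands for 200 mm of shift or pi rad of turn. Its arguments: {"type":"object","properties":{"series":{"type":"array"},"gripper":{"type":"number"},"newtons":{"type":"number"}},"required":["series"]}

```bash
mkdir -p pics
cat > h.py <<'E'
import numpy as np, cv2
from bench import observe, optics, r
def grab(n):
    im,d=optics.read_camera(n); p=optics.camera_params(n)
    np.savez(f'{n}.npz',im=im,d=d,K=p['camera_matrix'],T=p['cam_to_world']); return im,d
def load(n):
    z=np.load(f'{n}.npz'); return z['im'],z['d'],z['K'],z['T']
def pts(d,K,T):
    v,u=np.mgrid[:d.shape[0],:d.shape[1]]
    c=np.stack([(u-K[0,2])/K[0,0]*d,(v-K[1,2])/K[1,1]*d,d],-1)
    return c@T[:3,:3].T+T[:3,3]
def ray(u,v,z,K,T):
    w=T[:3,:3]@np.array([(u-K[0,2])/K[0,0],(v-K[1,2])/K[1,1],1]); return T[:3,3]+w*(z-T[2,3])/w[2]
E
python3 - <<'E'
from h import *
for n in('scene','top'):
    im,d=grab(n); cv2.imwrite(f'pics/{n}0.png',im[...,::-1])
    _,_,K,T=load(n); print(n,K.round(1).tolist(),T.round(3).tolist())
print(observe())
E
```

```text
scene [[361.1, 0.0, 315.4], [0.0, 361.1, 202.6], [0.0, 0.0, 1.0]] [[-0.467, 0.527, -0.71, 1003.886], [0.884, 0.267, -0.383, 385.845], [-0.012, -0.807, -0.59, 462.406], [0.0, 0.0, 0.0, 1.0]]
top [[445.6, 0.0, 317.6], [0.0, 445.6, 203.9], [0.0, 0.0, 1.0]] [[-0.026, -0.993, 0.111, 456.284], [-1.0, 0.026, -0.003, 103.333], [-0.0, -0.111, -0.994, 1086.466], [0.0, 0.0, 0.0, 1.0]]
{'time_s': 0.1, 'joint_positions': array([-1.16688919,  0.32179756, -0.07011924,  1.45153598,  0.02260517,
        1.37081062, -0.05688529]), 'qd': array([ 0.00014483, -0.00039011, -0.00119587, -0.00108551, -0.00067075,
        0.00044055, -0.00111806]), 'joint_torque': array([-5.05755088e-04, -4.92572629e+01, -4.06131791e-01, -3.13395309e+01,
       -6.42095553e-02,  3.95061972e-02,  6.57460782e-05]), 'position': array([246.84545838, 600.7706102 , 221.54808649]), 'tcp_rot': array([-6.08271359e-01, -3.08188134e+00,  2.74102995e-03]), 'force': array([-0.19735997, -0.67087991,  0.69392954]), 'moment': array([0.03856155, 0.0303698 , 0.00389039]), 'gripper_force': 0.0, 'grip_width': 1.0042326411844547}
```

View pics/top0.png

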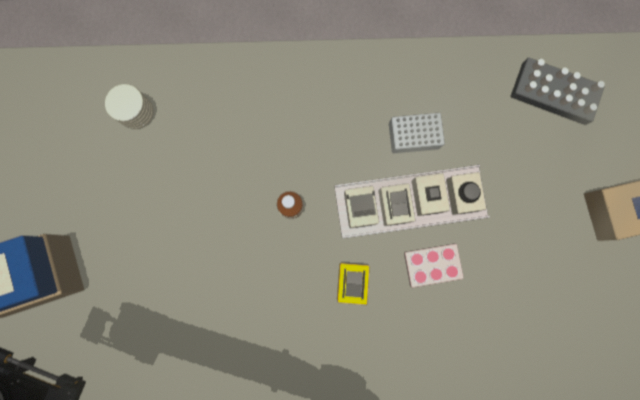

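View pics/scene0.png

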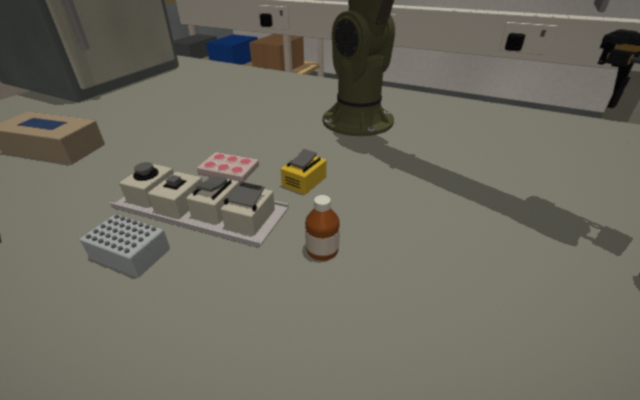

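Top view: from the left the rack holds paddle (362,206), rocker (399,204), square key (432,193) and round button (469,191). The yellow rocker look-alike sits off the rack at (354,284). In the scene view the same row runs right to left: paddle (245,200), rocker (213,190), key (177,185), button (145,172). Next I'll confirm with an enlarged crop and measure.

Run:
```python
from h import *
a=load('top')[0][155:245,325:495]; b=load('scene')[0][145:245,105:295]
A=cv2.resize(a,(760,402),interpolation=3)[:290]; A=cv2.resize(a,(540,286),interpolation=3);B=cv2.resize(b,(540,284),interpolation=3)
cv2.imwrite('pics/crop.png',np.vstack([A,B])[...,::-1])
for n in('top','scene'):
    im,d,K,T=load(n); P=pts(d,K,T); hsv=cv2.cvtColor(im,cv2.COLOR_RGB2HSV)
    roi=(P[...,0]>350)&(P[...,0]<620)&(P[...,1]<30)&(P[...,1]>-330)
    top=roi&(P[...,2]>46)&(P[...,2]<110)&~((hsv[...,1]>140))
    print(n,[ (round(p[0]),round(p[1]),round(p[2])) for p in [P[206,362],P[204,399],P[193,432],P[191,469]]] if n=='top' else [P[v,u].round().tolist() for u,v in((245,193),(213,186),(176,181),(145,168))])
    nl,lab,st,c=cv2.connectedComponentsWithStats(top.astype(np.uint8))
    for i in range(1,nl):
        if st[i,4]>60:
            m=lab==i; r_=cv2.minAreaRect(P[m][:,:2].astype(np.float32)); print(n,c[i].round(1),st[i,4],r_,np.percentile(P[m][:,2],[5,50,95]).round(1))
```

```text
top [(562, -1, 74), (565, -86, 69), (588, -163, 72), (589, -246, 77)]
top [468.  195.3] 952 ((584.0767211914062, -252.31790161132812), (77.40980529785156, 69.38469696044922), 6.089444160461426) [52.5 57.6 79.7]
top [432.1 196.3] 952 ((584.2581176757812, -167.96420288085938), (78.56172180175781, 68.61565399169922), 5.732017517089844) [52.8 56.7 72. ]
top [397.4 203.5] 1131 ((568.03466796875, -85.85585021972656), (90.3067855834961, 68.83170318603516), 6.815235137939453) [53.  58.3 76. ]
top [362.1 206.1] 1083 ((564.802490234375, -1.5869140625), (90.35595703125, 68.08533477783203), 6.654935836791992) [53.3 59.9 77.1]
top [357.2 283.5] 313 ((384.4096374511719, 14.782510757446289), (30.51444435119629, 56.20160675048828), 87.44467163085938) [54.8 64.1 72.1]
scene [[563.0, -5.0, 68.0], [578.0, -71.0, 74.0], [591.0, -159.0, 67.0], [595.0, -239.0, 79.0]]
scene [299.6 158.1] 192 ((386.8111572265625, 9.191564559936523), (56.10623550415039, 40.946659088134766), 1.2334895133972168) [55.7 63.2 71.1]
scene [203.2 188.8] 3609 ((571.3375244140625, -127.94239807128906), (94.91764068603516, 318.4880065917969), 4.263658046722412) [49.  56.2 75.9]
```

View pics/crop.png

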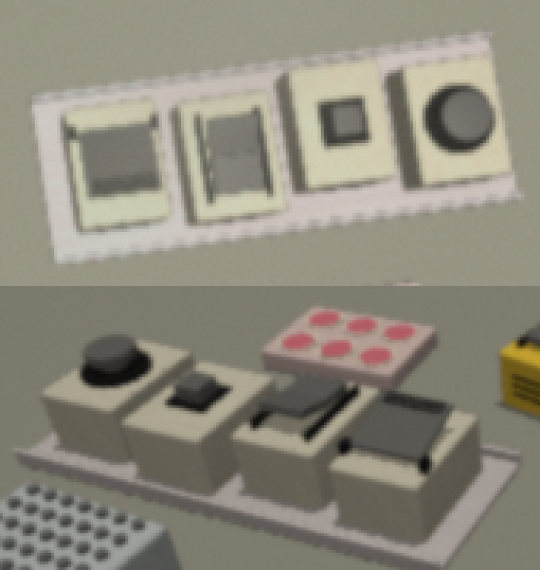

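Run:
```python
from h import *
im,d,K,T=load('top'); P=pts(d,K,T)
for n in('top','scene'):
    im,d,K,T=load(n); P=pts(d,K,T); g=im.max(-1)
    hsv=cv2.cvtColor(im,cv2.COLOR_RGB2HSV)
    for nm,(x,y),rr in(('shut',(565,-2),42),('mains',(568,-86),42),('stby',(590,-168),42),('start',(590,-251),42)):
        M=(abs(P[...,0]-x)<62)&(abs(P[...,1]-y)<45)&(P[...,2]>50)&(P[...,2]<100)
        near=M&(np.hypot(P[...,0]-x,P[...,1]-y)<rr)
        hi=near&(P[...,2]>(74 if nm=='start' else 66))&(g<125)
        if n=='top':
            r_=cv2.minAreaRect(P[M&(abs(P[...,1]-y)<42)][:,:2].astype(np.float32)); print(nm,'box',np.round(r_[0],1),np.round(r_[1],1),round(r_[2],1))
        Q=P[hi]
        print(n,nm,'hi',len(Q),Q.mean(0).round(1),Q.min(0).round(1),Q.max(0).round(1), np.median(Q[:,2]).round(1))
        R=P[near&(g<125)]
        ca,sa=np.cos(.115),np.sin(.115); u=(R[:,0]-x)*ca+(R[:,1]-y)*sa
        print('   z by local x:',[(k,round(float(np.median(R[abs(u-k)<4][:,2])),1)) for k in range(-36,40,8) if (abs(u-k)<4).sum()>3])
        W=P[M&(g>150)]; print('   whitetop z',np.median(W[:,2]).round(1) if len(W) else None)
```

```text
shut box [564.6  -1.5] [90.4 67.9] 7.0
top shut hi 394 [562.5  -1.1  72.3] [539.  -27.9  66.3] [589.6  32.3  80.4] 72.2
   z by local x: [(-20, 77.0), (-12, 74.6), (-4, 72.3), (4, 70.2), (12, 68.8), (20, 66.7), (28, 62.1)]
   whitetop z 56.2
mains box [568.  -85.9] [90.3 68.8] 6.8
top mains hi 112 [571.5 -91.7  71.6] [ 541.9 -107.8   66. ] [595.5 -62.2  80.6] 71.2
   z by local x: [(-28, 64.6), (-20, 63.9), (-12, 64.9), (-4, 67.7), (4, 71.0), (12, 72.5), (20, 74.2), (28, 63.9)]
   whitetop z 56.0
stby box [ 590.1 -167.4] [90.1 68.7] 5.9
top stby hi 96 [ 589.8 -167.2   71.7] [ 574.2 -179.7   66.3] [ 602.  -156.3   76.5] 72.0
   z by local x: [(-20, 60.5), (-12, 61.0), (-4, 71.1), (4, 71.2), (12, 61.6)]
   whitetop z 56.1
start box [ 590.6 -251.8] [90.1 69.2] 6.7
top start hi 204 [ 590.5 -251.3   78.3] [ 572.7 -269.4   74.3] [ 607.9 -233.3   83.9] 78.2
   z by local x: [(-20, 61.2), (-12, 76.6), (-4, 76.7), (4, 77.7), (12, 77.1), (20, 62.2)]
   whitetop z 56.0
scene shut hi 460 [560.4  -1.3  71.1] [536.4 -32.   66. ] [592.4  27.5  78. ] 71.0
   z by local x: [(-28, 75.9), (-20, 75.2), (-12, 72.9), (-4, 70.8), (4, 68.8), (12, 66.8), (20, 63.7), (28, 61.9)]
   whitetop z 55.4
scene mains hi 291 [569.5 -83.5  71.1] [ 537.4 -107.9   66. ] [595.1 -65.4  77.6] 70.4
   z by local x: [(-36, 57.2), (-28, 67.8), (-20, 68.3), (-12, 68.8), (-4, 68.2), (4, 67.6), (12, 59.4), (20, 62.3), (28, 63.0)]
   whitetop z 55.3
scene stby hi 88 [ 590.5 -166.    70.2] [ 578.2 -179.7   66.1] [ 599.8 -155.8   72.4] 70.9
   z by local x: [(-20, 55.0), (-12, 59.5), (-4, 67.1), (4, 66.7), (12, 59.5)]
   whitetop z 55.4
scene start hi 141 [ 590.5 -250.4   77.2] [ 570.8 -270.    74.4] [ 607.8 -233.6   78.8] 77.3
   z by local x: [(-28, 59.6), (-20, 60.4), (-12, 70.7), (-4, 75.1), (4, 69.0), (12, 61.8), (20, 59.8)]
   whitetop z 55.5
```

The box sizes (90 x 68), the tops at about 56 and the feature heights all match the text, and the yaw is about 0.115. The white rack module at (399,204) is the real mains, since the look-alike is yellow. First I'll turn the tool to the rack's yaw and shut the fingers.

Request:
{"name": "arm_command", "arguments": {"series": [{"rz": -0.0322},{"rz": -0.0322},{"rz": -0.0322},{"rz": -0.0322},{"rz": -0.0322},{"dx": -0.05,"dy": -0.12},{"dx": -0.05,"dy": -0.15},{"dx": -0.05,"dy": -0.15},{"dx": -0.05,"dy": -0.15},{"dx": -0.05,"dy": -0.15}], "gripper": 1, "newtons": 20}}

```text
schema error: expected keys dx, dy, dz, rx, ry, rz
```

```bash
cat >> h.py <<'E'
from scipy.spatial.transform import Rotation as Ro
def go(x,y,z,yaw=.115):
    o=observe(); R=Ro.from_rotvec(o['tcp_rot']).as_matrix()
    e=Ro.from_matrix(R.T@np.array([[-np.cos(yaw),-np.sin(yaw),0],[-np.sin(yaw),np.cos(yaw),0],[0,0,-1]]).T.T if 0 else R.T@np.stack([[-np.cos(yaw),-np.sin(yaw),0],[-np.sin(yaw),np.cos(yaw),0],[0,0,-1]],1)).as_rotvec()
    print('t',round(o['time_s'],2),'pos',o['position'].round(1),'q',o['joint_positions'].round(2),'F',o['force'].round(1),'w',round(o['grip_width'],3))
    print('need d',(R.T@(np.array([x,y,z])-o['position'])/200).round(3),'rot',(e/np.pi).round(4))
E
python3 -c "
from h import *
go(591,-83,150)"
```

```text
t 0.1 pos [246.8 600.8 221.5] q [-1.17  0.32 -0.07  1.45  0.02  1.37 -0.06] F [-0.2 -0.7  0.7] w 1.004
need d [-2.891 -2.508  0.362] rot [-6.000e-04 -1.000e-04 -1.607e-01]
```

Request:
{"name": "arm_command", "arguments": {"series": [{"dx": 0,"dy": 0,"dz": 0,"rx": 0,"ry": 0,"rz": -0.0322},{"dx": 0,"dy": 0,"dz": 0,"rx": 0,"ry": 0,"rz": -0.0322},{"dx": 0,"dy": 0,"dz": 0,"rx": 0,"ry": 0,"rz": -0.0322},{"dx": 0,"dy": 0,"dz": 0,"rx": 0,"ry": 0,"rz": -0.0322},{"dx": 0,"dy": 0,"dz": 0,"rx": 0,"ry": 0,"rz": -0.0322},{"dx": -0.05,"dy": -0.12,"dz": 0,"rx": 0,"ry": 0,"rz": 0},{"dx": -0.05,"dy": -0.15,"dz": 0,"rx": 0,"ry": 0,"rz": 0},{"dx": -0.05,"dy": -0.15,"dz": 0,"rx": 0,"ry": 0,"rz": 0},{"dx": -0.05,"dy": -0.15,"dz": 0,"rx": 0,"ry": 0,"rz": 0},{"dx": -0.05,"dy": -0.15,"dz": 0,"rx": 0,"ry": 0,"rz": 0}], "gripper": 1, "newtons": 20}}

```text
time_s: 0.93
position: [313.6, 462.3, 222.0]
tcp_rot: [0.182, -3.136, 0.001]
force: [-0.0, 0.5, -0.3]
grip_width: 0.325
gripper_force: 0.0
```

```bash
python3 -c "
from h import *
go(591,-83,150)"
```

```text
t 0.93 pos [313.6 462.3 222. ] q [-0.96  0.13 -0.07  1.68  0.01  1.33  0.66] F [-0.   0.5 -0.3] w 0.325
need d [-1.062 -2.869  0.361] rot [-0.0002 -0.0002  0.0004]
```

Request:
{"name": "arm_command", "arguments": {"series": [{"dx": -0.07,"dy": -0.18,"dz": 0,"rx": 0,"ry": 0,"rz": 0},{"dx": -0.07,"dy": -0.18,"dz": 0,"rx": 0,"ry": 0,"rz": 0},{"dx": -0.07,"dy": -0.18,"dz": 0,"rx": 0,"ry": 0,"rz": 0},{"dx": -0.07,"dy": -0.18,"dz": 0,"rx": 0,"ry": 0,"rz": 0},{"dx": -0.07,"dy": -0.18,"dz": 0,"rx": 0,"ry": 0,"rz": 0},{"dx": -0.07,"dy": -0.18,"dz": 0,"rx": 0,"ry": 0,"rz": 0},{"dx": -0.07,"dy": -0.18,"dz": 0,"rx": 0,"ry": 0,"rz": 0},{"dx": -0.07,"dy": -0.18,"dz": 0,"rx": 0,"ry": 0,"rz": 0},{"dx": -0.07,"dy": -0.18,"dz": 0,"rx": 0,"ry": 0,"rz": 0},{"dx": -0.07,"dy": -0.18,"dz": 0,"rx": 0,"ry": 0,"rz": 0},{"dx": -0.07,"dy": -0.18,"dz": 0,"rx": 0,"ry": 0,"rz": 0},{"dx": -0.07,"dy": -0.18,"dz": 0,"rx": 0,"ry": 0,"rz": 0}]}}

```text
time_s: 1.93
position: [530.5, 52.5, 222.4]
tcp_rot: [0.182, -3.136, -0.0]
force: [0.3, -0.6, -0.3]
grip_width: 0.007
gripper_force: 0.0
```

```bash
python3 -c "
from h import *
go(591,-83,150)"
```

```text
t 1.93 pos [530.5  52.5 222.4] q [-0.49  0.07  0.36  1.75 -0.02  1.32  1.56] F [ 0.3 -0.6 -0.3] w 0.007
need d [-0.222 -0.708  0.362] rot [ 0.0001 -0.      0.0004]
```

Request:
{"name": "arm_command", "arguments": {"series": [{"dx": -0.05,"dy": -0.14,"dz": 0,"rx": 0,"ry": 0,"rz": 0},{"dx": -0.05,"dy": -0.14,"dz": 0,"rx": 0,"ry": 0,"rz": 0},{"dx": -0.05,"dy": -0.14,"dz": 0.05,"rx": 0,"ry": 0,"rz": 0},{"dx": -0.05,"dy": -0.14,"dz": 0.1,"rx": 0,"ry": 0,"rz": 0},{"dx": -0.022,"dy": -0.1,"dz": 0.1,"rx": 0,"ry": 0,"rz": 0},{"dx": 0,"dy": -0.048,"dz": 0.1,"rx": 0,"ry": 0,"rz": 0},{"dx": 0,"dy": 0,"dz": 0.1,"rx": 0,"ry": 0,"rz": 0},{"dx": 0,"dy": 0,"dz": 0.1,"rx": 0,"ry": 0,"rz": 0},{"dx": 0,"dy": 0,"dz": 0.06,"rx": 0,"ry": 0,"rz": 0},{"dx": 0,"dy": 0,"dz": 0,"rx": 0,"ry": 0,"rz": 0}]}}

```text
time_s: 2.77
position: [588.3, -80.7, 97.2]
tcp_rot: [0.182, -3.13, -0.001]
force: [-0.0, -0.1, -0.6]
grip_width: 0.006
gripper_force: 0.0
```

Run:
```python
from h import *
go(591,-83,76)
ims=[]
im,d=grab('scene'); a=cv2.resize(im[110:250,90:310],(660,420),interpolation=3)
im,d=grab('top'); 
cv2.imwrite('pics/c1.png',a[...,::-1])
```

```text
t 2.77 pos [588.3 -80.7  97.2] q [-0.29  0.32  0.46  1.75 -0.15  1.11  1.9 ] F [-0.  -0.1 -0.6] w 0.006
need d [-0.013 -0.013  0.106] rot [ 0.0003 -0.0019  0.0004]
```

View pics/c1.png

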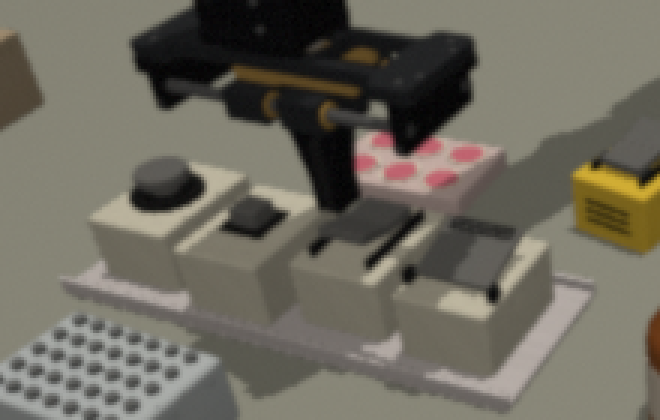

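Run:
```python
from h import *
for n in('scene','top'):
    im,d,K,T=load(n); c=np.linalg.inv(T)@np.array([588.3,-80.7,97.2,1]); print(n,(K@c[:3]/c[2])[:2],c[2])
im,d,K,T=load('scene');P=pts(d,K,T)
for v in range(160,192,3): print(v,P[v,203].round(),P[v,207].round(),im[v,203])
```

```text
scene [203.23522161 177.11292436] 689.5764193348989
top [398.25267101 192.17064136] 998.2867928966994
160 [593. -66. 141.] [579. -70. 133.] [8 8 8]
163 [592. -69. 133.] [580. -72. 126.] [3 6 6]
166 [594. -68. 128.] [582. -72. 121.] [5 6 7]
169 [592. -72. 120.] [583. -72. 114.] [5 5 6]
172 [594. -72. 114.] [583. -73. 108.] [8 8 8]
175 [596. -71. 109.] [585. -72. 103.] [8 7 6]
178 [597. -72. 102.] [ 475. -196.   -1.] [7 5 9]
181 [598. -72.  97.] [ 564. -100.   69.] [54 53 48]
184 [582. -92.  75.] [577. -88.  73.] [57 56 54]
187 [592. -84.  75.] [589. -76.  76.] [61 60 56]
190 [ 579. -101.   56.] [591. -75.  71.] [100  97  86]
```

The finger tip is where it should be, above the far half of the rocker. Pressing down.

Request:
{"name": "arm_command", "arguments": {"series": [{"dx": -0.013,"dy": -0.013,"dz": 0.05,"rx": 0,"ry": -0.002,"rz": 0},{"dx": 0,"dy": 0,"dz": 0.04,"rx": 0,"ry": 0,"rz": 0},{"dx": 0,"dy": 0,"dz": 0.015,"rx": 0,"ry": 0,"rz": 0},{"dx": 0,"dy": 0,"dz": 0.015,"rx": 0,"ry": 0,"rz": 0},{"dx": 0,"dy": 0,"dz": 0.01,"rx": 0,"ry": 0,"rz": 0},{"dx": 0,"dy": 0,"dz": 0,"rx": 0,"ry": 0,"rz": 0}]}}

```text
time_s: 3.37
position: [594.3, -83.3, 74.8]
tcp_rot: [-0.182, 3.129, 0.001]
force: [-0.1, 0.9, 1.1]
grip_width: 0.006
gripper_force: 0.1
```

```bash
python3 -c "
from h import *
go(591.5,-83.2,68)"
```

```text
t 3.37 pos [594.3 -83.3  74.8] q [-0.28  0.34  0.45  1.77 -0.17  1.06  1.92] F [-0.1  0.9  1.1] w 0.006
need d [0.014 0.002 0.034] rot [-0.      0.0024  0.0004]
```

Request:
{"name": "arm_command", "arguments": {"series": [{"dx": 0.012,"dy": 0,"dz": 0.01,"rx": 0,"ry": 0.002,"rz": 0},{"dx": 0,"dy": 0,"dz": 0.01,"rx": 0,"ry": 0,"rz": 0},{"dx": 0,"dy": 0,"dz": 0.01,"rx": 0,"ry": 0,"rz": 0},{"dx": 0,"dy": 0,"dz": 0,"rx": 0,"ry": 0,"rz": 0},{"dx": 0,"dy": 0,"dz": 0,"rx": 0,"ry": 0,"rz": 0}]}}

```text
time_s: 3.78
position: [592.0, -83.7, 68.9]
tcp_rot: [-0.182, 3.135, -0.0]
force: [2.8, 0.4, 3.7]
grip_width: 0.009
gripper_force: 1.6
```

```bash
python3 -c "
from h import *
go(591.5,-83.2,68)"
```

```text
t 3.78 pos [592.  -83.7  68.9] q [-0.28  0.35  0.45  1.77 -0.17  1.05  1.92] F [2.8 0.4 3.7] w 0.009
need d [0.002 0.003 0.005] rot [-0.      0.0004  0.0004]
```

Request:
{"name": "arm_command", "arguments": {"series": [{"dx": 0,"dy": 0,"dz": 0.005,"rx": 0,"ry": 0,"rz": 0},{"dx": 0,"dy": 0,"dz": 0.005,"rx": 0,"ry": 0,"rz": 0},{"dx": 0,"dy": 0,"dz": 0,"rx": 0,"ry": 0,"rz": 0},{"dx": 0,"dy": 0,"dz": 0,"rx": 0,"ry": 0,"rz": 0}]}}

```text
time_s: 4.12
position: [592.1, -83.7, 68.6]
tcp_rot: [-0.182, 3.135, 0.001]
force: [-0.3, 0.4, 12.8]
grip_width: 0.006
gripper_force: 6.3
```

```bash
python3 -c "
from h import *
go(591.5,-83.2,68)"
```

```text
t 4.12 pos [592.1 -83.7  68.6] q [-0.28  0.35  0.45  1.77 -0.17  1.05  1.92] F [-0.3  0.4 12.8] w 0.006
need d [0.003 0.003 0.003] rot [0.0001 0.0006 0.0003]
```

The fingers meet the end stop at z 68.6, as worked out. I'll add a small extra push, then lift and go above the start button.

Request:
{"name": "arm_command", "arguments": {"series": [{"dx": 0,"dy": 0,"dz": 0.004,"rx": 0,"ry": 0,"rz": 0},{"dx": 0,"dy": 0,"dz": 0,"rx": 0,"ry": 0,"rz": 0},{"dx": 0,"dy": 0,"dz": -0.06,"rx": 0,"ry": 0,"rz": 0},{"dx": 0,"dy": 0,"dz": -0.1,"rx": 0,"ry": 0,"rz": 0},{"dx": 0,"dy": 0,"dz": -0.1,"rx": 0,"ry": 0,"rz": 0},{"dx": 0.01,"dy": -0.14,"dz": -0.05,"rx": 0,"ry": 0,"rz": 0},{"dx": 0.02,"dy": -0.14,"dz": 0,"rx": 0,"ry": 0,"rz": 0},{"dx": 0.02,"dy": -0.14,"dz": 0,"rx": 0,"ry": 0,"rz": 0},{"dx": 0.02,"dy": -0.14,"dz": 0,"rx": 0,"ry": 0,"rz": 0},{"dx": 0.02,"dy": -0.14,"dz": 0,"rx": 0,"ry": 0,"rz": 0},{"dx": 0.012,"dy": -0.13,"dz": 0,"rx": 0,"ry": 0,"rz": 0},{"dx": 0,"dy": 0,"dz": 0,"rx": 0,"ry": 0,"rz": 0}]}}

```text
time_s: 5.12
position: [586.7, -258.6, 127.2]
tcp_rot: [0.168, -3.133, 0.006]
force: [-1.0, -0.7, 0.3]
grip_width: 0.004
gripper_force: 0.0
```

Run:
```python
from h import *
go(590.5,-251.3,90)
im,d=grab('scene'); P=pts(d,*load('scene')[2:])
a=cv2.resize(im[110:250,90:310],(660,420),interpolation=3)
cv2.imwrite('pics/c2.png',a[...,::-1])
```

```text
t 5.12 pos [ 586.7 -258.6  127.2] q [-0.05  0.39  0.53  1.61 -0.21  1.2   2.2 ] F [-1.  -0.7  0.3] w 0.004
need d [-0.023  0.035  0.186] rot [-0.0012 -0.0013 -0.0024]
```

View pics/c2.png

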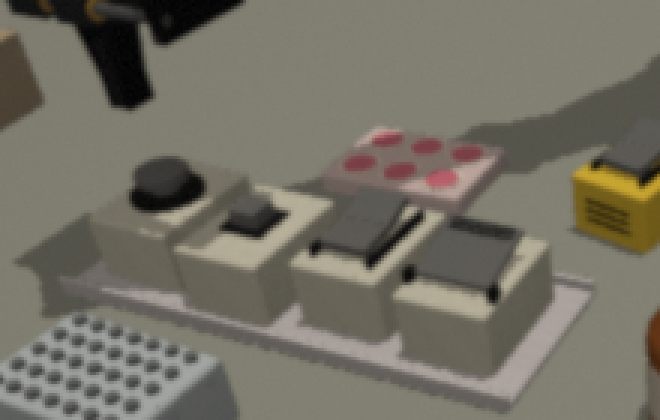

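The picture shows the rocker over: its far half at crop (360,235) is down and the near half is up. The button at (162,180) is free. Centring over the button and going down.

Request:
{"name": "arm_command", "arguments": {"series": [{"dx": -0.018,"dy": 0.03,"dz": 0.04,"rx": 0,"ry": 0,"rz": 0},{"dx": 0,"dy": 0,"dz": 0.08,"rx": 0,"ry": 0,"rz": 0},{"dx": 0,"dy": 0,"dz": 0.06,"rx": 0,"ry": 0,"rz": 0},{"dx": 0,"dy": 0,"dz": 0,"rx": 0,"ry": 0,"rz": 0},{"dx": 0,"dy": 0,"dz": 0,"rx": 0,"ry": 0,"rz": 0}]}}

```text
time_s: 5.58
position: [592.4, -242.7, 90.2]
tcp_rot: [0.185, -3.133, -0.002]
force: [0.2, -0.3, 1.0]
grip_width: 0.006
gripper_force: 0.0
```

```bash
python3 -c "
from h import *
go(590.5,-251.3,78)"
```

```text
t 5.58 pos [ 592.4 -242.7   90.2] q [-0.06  0.43  0.51  1.64 -0.23  1.13  2.2 ] F [ 0.2 -0.3  1. ] w 0.006
need d [ 0.014 -0.042  0.061] rot [ 0.0006 -0.0009  0.0009]
```

Request:
{"name": "arm_command", "arguments": {"series": [{"dx": 0.013,"dy": -0.04,"dz": 0,"rx": 0,"ry": 0,"rz": 0},{"dx": 0,"dy": 0,"dz": 0,"rx": 0,"ry": 0,"rz": 0},{"dx": 0,"dy": 0,"dz": 0,"rx": 0,"ry": 0,"rz": 0},{"dx": 0,"dy": 0,"dz": 0,"rx": 0,"ry": 0,"rz": 0},{"dx": 0,"dy": 0,"dz": 0.03,"rx": 0,"ry": 0,"rz": 0},{"dx": 0,"dy": 0,"dz": 0,"rx": 0,"ry": 0,"rz": 0},{"dx": 0,"dy": 0,"dz": 0,"rx": 0,"ry": 0,"rz": 0}]}}

```text
time_s: 6.17
position: [591.2, -252.4, 85.2]
tcp_rot: [0.182, -3.135, -0.001]
force: [-0.4, -0.0, -0.9]
grip_width: 0.004
gripper_force: 0.0
```

```bash
python3 -c "
from h import *
go(590.5,-251.3,72)"
```

```text
t 6.17 pos [ 591.2 -252.4   85.2] q [-0.04  0.44  0.52  1.64 -0.23  1.12  2.22] F [-0.4 -0.  -0.9] w 0.004
need d [0.003 0.006 0.066] rot [ 0.0002 -0.0003  0.0004]
```

Request:
{"name": "arm_command", "arguments": {"series": [{"dx": 0.003,"dy": 0.005,"dz": 0.03,"rx": 0,"ry": 0,"rz": 0},{"dx": 0,"dy": 0,"dz": 0.02,"rx": 0,"ry": 0,"rz": 0},{"dx": 0,"dy": 0,"dz": 0.015,"rx": 0,"ry": 0,"rz": 0},{"dx": 0,"dy": 0,"dz": 0.01,"rx": 0,"ry": 0,"rz": 0},{"dx": 0,"dy": 0,"dz": 0,"rx": 0,"ry": 0,"rz": 0},{"dx": 0,"dy": 0,"dz": 0,"rx": 0,"ry": 0,"rz": 0},{"dx": 0,"dy": 0,"dz": 0,"rx": 0,"ry": 0,"rz": 0}]}}

```text
time_s: 6.75
position: [591.2, -251.8, 72.4]
tcp_rot: [-0.182, 3.135, 0.001]
force: [-2.6, 2.1, 10.2]
grip_width: 0.003
gripper_force: 5.1
```

```bash
python3 -c "
from h import *
go(590.5,-251.3,72)"
```

```text
t 6.75 pos [ 591.2 -251.8   72.4] q [-0.04  0.45  0.51  1.66 -0.24  1.1   2.23] F [-2.6  2.1 10.2] w 0.003
need d [0.003 0.003 0.002] rot [0.0002 0.0003 0.0003]
```

Fully in: 10 N at z 72.4, which is past the 5 N spring. Holding for 1.4 s, then letting it out.

Request:
{"name": "arm_command", "arguments": {"series": [{"dx": 0,"dy": 0,"dz": 0.003,"rx": 0,"ry": 0,"rz": 0},{"dx": 0,"dy": 0,"dz": 0,"rx": 0,"ry": 0,"rz": 0},{"dx": 0,"dy": 0,"dz": 0,"rx": 0,"ry": 0,"rz": 0},{"dx": 0,"dy": 0,"dz": 0,"rx": 0,"ry": 0,"rz": 0},{"dx": 0,"dy": 0,"dz": 0,"rx": 0,"ry": 0,"rz": 0},{"dx": 0,"dy": 0,"dz": 0,"rx": 0,"ry": 0,"rz": 0},{"dx": 0,"dy": 0,"dz": 0,"rx": 0,"ry": 0,"rz": 0},{"dx": 0,"dy": 0,"dz": 0,"rx": 0,"ry": 0,"rz": 0},{"dx": 0,"dy": 0,"dz": 0,"rx": 0,"ry": 0,"rz": 0},{"dx": 0,"dy": 0,"dz": 0,"rx": 0,"ry": 0,"rz": 0},{"dx": 0,"dy": 0,"dz": 0,"rx": 0,"ry": 0,"rz": 0},{"dx": 0,"dy": 0,"dz": 0,"rx": 0,"ry": 0,"rz": 0}]}}

```text
time_s: 7.75
position: [591.2, -251.9, 72.3]
tcp_rot: [-0.182, 3.135, 0.001]
force: [-4.5, 2.9, 13.0]
grip_width: 0.006
gripper_force: 6.5
```

Request:
{"name": "arm_command", "arguments": {"series": [{"dx": 0,"dy": 0,"dz": 0,"rx": 0,"ry": 0,"rz": 0},{"dx": 0,"dy": 0,"dz": 0,"rx": 0,"ry": 0,"rz": 0},{"dx": 0,"dy": 0,"dz": 0,"rx": 0,"ry": 0,"rz": 0},{"dx": 0,"dy": 0,"dz": 0,"rx": 0,"ry": 0,"rz": 0},{"dx": 0,"dy": 0,"dz": -0.03,"rx": 0,"ry": 0,"rz": 0},{"dx": 0,"dy": 0,"dz": -0.08,"rx": 0,"ry": 0,"rz": 0},{"dx": 0,"dy": 0,"dz": -0.1,"rx": 0,"ry": 0,"rz": 0},{"dx": 0,"dy": 0,"dz": -0.1,"rx": 0,"ry": 0,"rz": 0},{"dx": 0,"dy": 0,"dz": 0,"rx": 0,"ry": 0,"rz": 0}]}}

```text
time_s: 8.5
position: [592.9, -253.0, 136.0]
tcp_rot: [-0.182, 3.13, -0.003]
force: [0.9, -0.7, 1.2]
grip_width: 0.007
gripper_force: 0.0
```

```bash
python3 -c "
from h import *
go(547.5,-3.5,130)"
```

```text
t 8.5 pos [ 592.9 -253.   136. ] q [-0.06  0.39  0.53  1.6  -0.21  1.21  2.2 ] F [ 0.9 -0.7  1.2] w 0.007
need d [0.081 1.265 0.027] rot [-0.0008  0.0018  0.0003]
```

Request:
{"name": "arm_command", "arguments": {"series": [{"dx": 0.008,"dy": 0.12,"dz": 0,"rx": 0,"ry": 0,"rz": 0},{"dx": 0.008,"dy": 0.13,"dz": 0,"rx": 0,"ry": 0,"rz": 0},{"dx": 0.008,"dy": 0.13,"dz": 0,"rx": 0,"ry": 0,"rz": 0},{"dx": 0.008,"dy": 0.13,"dz": 0,"rx": 0,"ry": 0,"rz": 0},{"dx": 0.008,"dy": 0.13,"dz": 0,"rx": 0,"ry": 0,"rz": 0},{"dx": 0.008,"dy": 0.13,"dz": 0,"rx": 0,"ry": 0,"rz": 0},{"dx": 0.008,"dy": 0.13,"dz": 0,"rx": 0,"ry": 0,"rz": 0},{"dx": 0.008,"dy": 0.13,"dz": 0,"rx": 0,"ry": 0,"rz": 0},{"dx": 0.008,"dy": 0.13,"dz": 0,"rx": 0,"ry": 0,"rz": 0},{"dx": 0.008,"dy": 0.1,"dz": 0,"rx": 0,"ry": 0,"rz": 0},{"dx": 0,"dy": 0,"dz": 0,"rx": 0,"ry": 0,"rz": 0},{"dx": 0,"dy": 0,"dz": 0,"rx": 0,"ry": 0,"rz": 0}]}}

```text
time_s: 9.5
position: [545.2, -2.1, 131.4]
tcp_rot: [0.187, -3.135, -0.0]
force: [-0.4, -0.5, 1.5]
grip_width: 0.004
gripper_force: 0.0
```

Request:
{"name": "arm_command", "arguments": {"series": [{"dx": 0,"dy": 0,"dz": 0.08,"rx": 0,"ry": 0,"rz": 0},{"dx": 0,"dy": 0,"dz": 0.08,"rx": 0,"ry": 0,"rz": 0},{"dx": 0,"dy": 0,"dz": 0,"rx": 0,"ry": 0,"rz": 0},{"dx": 0,"dy": 0,"dz": 0,"rx": 0,"ry": 0,"rz": 0},{"dx": 0,"dy": 0,"dz": 0,"rx": 0,"ry": 0,"rz": 0}]}}

```text
time_s: 9.92
position: [546.1, -4.6, 100.6]
tcp_rot: [-0.18, 3.136, -0.001]
force: [0.4, 0.3, -0.1]
grip_width: 0.007
gripper_force: 0.0
```

```bash
python3 -c "
from h import *
go(547.5,-3.5,78)"
```

```text
t 9.92 pos [546.1  -4.6 100.6] q [-0.41  0.2   0.41  1.87 -0.09  1.08  1.72] F [ 0.4  0.3 -0.1] w 0.007
need d [-0.007  0.004  0.113] rot [-0.0001  0.0001 -0.0002]
```

Well aligned. Pressing the paddle, which should be flat at about z 64.

Request:
{"name": "arm_command", "arguments": {"series": [{"dx": -0.007,"dy": 0.004,"dz": 0.06,"rx": 0,"ry": 0,"rz": 0},{"dx": 0,"dy": 0,"dz": 0.05,"rx": 0,"ry": 0,"rz": 0},{"dx": 0,"dy": 0,"dz": 0.02,"rx": 0,"ry": 0,"rz": 0},{"dx": 0,"dy": 0,"dz": 0.02,"rx": 0,"ry": 0,"rz": 0},{"dx": 0,"dy": 0,"dz": 0.02,"rx": 0,"ry": 0,"rz": 0},{"dx": 0,"dy": 0,"dz": 0.01,"rx": 0,"ry": 0,"rz": 0},{"dx": 0,"dy": 0,"dz": 0.006,"rx": 0,"ry": 0,"rz": 0},{"dx": 0,"dy": 0,"dz": 0,"rx": 0,"ry": 0,"rz": 0},{"dx": 0,"dy": 0,"dz": 0,"rx": 0,"ry": 0,"rz": 0}]}}

```text
time_s: 10.67
position: [546.6, -2.5, 64.5]
tcp_rot: [0.182, -3.135, -0.001]
force: [-6.7, 0.0, 12.9]
grip_width: -0.0
gripper_force: 6.3
```

```bash
python3 -c "
from h import *
go(547.5,-3.5,64)"
```

```text
t 10.67 pos [546.6  -2.5  64.5] q [-0.4   0.25  0.41  1.9  -0.12  1.02  1.74] F [-6.7  0.  12.9] w -0.0
need d [-0.004 -0.005  0.002] rot [ 0.0003 -0.0004  0.0003]
```

Request:
{"name": "arm_command", "arguments": {"series": [{"dx": 0,"dy": 0,"dz": 0.003,"rx": 0,"ry": 0,"rz": 0},{"dx": 0,"dy": 0,"dz": 0,"rx": 0,"ry": 0,"rz": 0},{"dx": 0,"dy": 0,"dz": 0,"rx": 0,"ry": 0,"rz": 0},{"dx": 0,"dy": 0,"dz": -0.05,"rx": 0,"ry": 0,"rz": 0},{"dx": 0,"dy": 0,"dz": -0.15,"rx": 0,"ry": 0,"rz": 0},{"dx": 0,"dy": 0,"dz": -0.18,"rx": 0,"ry": 0,"rz": 0},{"dx": 0,"dy": 0,"dz": -0.18,"rx": 0,"ry": 0,"rz": 0},{"dx": 0,"dy": 0,"dz": -0.18,"rx": 0,"ry": 0,"rz": 0},{"dx": 0,"dy": 0,"dz": 0,"rx": 0,"ry": 0,"rz": 0},{"dx": 0,"dy": 0,"dz": 0,"rx": 0,"ry": 0,"rz": 0},{"dx": 0,"dy": 0,"dz": 0,"rx": 0,"ry": 0,"rz": 0}]}}

```text
time_s: 11.58
position: [546.8, -2.4, 209.9]
tcp_rot: [0.182, -3.136, -0.0]
force: [0.3, 0.7, -1.1]
grip_width: 0.005
gripper_force: 0.0
```

Run:
```python
from h import *
go(547,-3,210)
im,d=grab('scene'); P=pts(d,*load('scene')[2:])
cv2.imwrite('pics/c3.png',cv2.resize(im[110:250,90:310],(660,420),interpolation=3)[...,::-1])
g=im.max(-1)
for nm,(x,y) in(('shut',(564.6,-1.5)),('mains',(568,-86)),('start',(590.5,-251.3))):
    u=(P[...,0]-x)*.993+(P[...,1]-y)*.115; w=-(P[...,0]-x)*.115+(P[...,1]-y)*.993
    print(nm,[(k,np.median(P[...,2][(abs(u-k)<4)&(abs(w)<12)&(P[...,2]>45)&(P[...,2]<95)]).round(1)) for k in range(-28,30,8)])
```

```text
t 11.58 pos [546.8  -2.4 209.9] q [-0.43  0.11  0.42  1.74 -0.05  1.3   1.68] F [ 0.3  0.7 -1.1] w 0.005
need d [-0.001 -0.003 -0.   ] rot [ 0.0001 -0.      0.0003]
shut [(-28, np.float64(64.4)), (-20, np.float64(64.4)), (-12, np.float64(64.0)), (-4, np.float64(63.9)), (4, np.float64(63.9)), (12, np.float64(63.8)), (20, np.float64(62.9)), (28, np.float64(55.4))]
mains [(-28, np.float64(77.0)), (-20, np.float64(75.5)), (-12, np.float64(72.2)), (-4, np.float64(70.4)), (4, np.float64(68.9)), (12, np.float64(68.3)), (20, np.float64(66.6)), (28, np.float64(61.8))]
start [(-28, np.float64(56.6)), (-20, np.float64(73.0)), (-12, np.float64(77.2)), (-4, np.float64(77.3)), (4, np.float64(76.8)), (12, np.float64(72.2)), (20, np.float64(59.4)), (28, np.float64(55.5))]
```

View pics/c3.png

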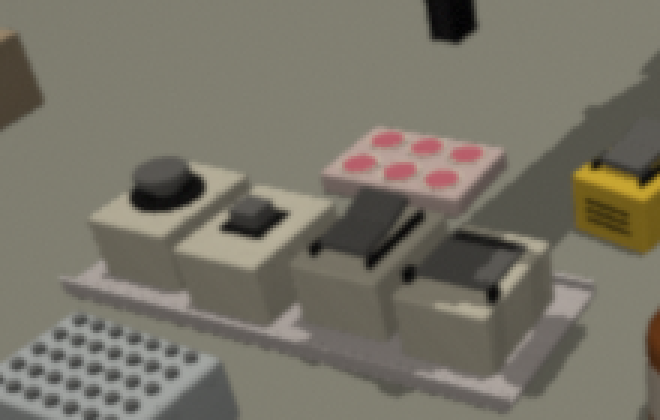

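The paddle at crop (465,260) is flat at z 64 all along. The rocker's far half at (355,235) is down, the button at (162,180) is out, nothing has moved and the arm is clear.

```bash
python3 -c "
from h import *
print(r.job_done())"
```

```text
the job is handed in; nothing more can be done
None
```

The lamp start-up is done and handed in at about 12 s of the 42 s allowed; no verdict came back. The rocker was pressed on, the start button was held fully in for over 1.3 s and came back out, the paddle is flat, and the arm finished clear with nothing visibly moved.

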